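# Load a clay test piece into the moisture tester

## Task

Slide the thumb latch on the moisture tester (the wide instrument with the white hood) sideways to the left (as seen from the robot) so that its spring-loaded hood springs fully open. Then stand the round fired-clay test cylinder upright in the middle of the tester's steel pan, let go of it and leave the hood open.

Things in the scene. Friction and masses are not known exactly. Their poses are not given: they have to be found in the camera images.
- tab (a point): Centre of the tester's black latch tab: 18 (x) x 14 (y) x 24 mm tall, 12 mm below it a low steel slide on the deck; 45 mm before the hood. Axes: x to the tester's back, y left, z up. Slides along +y: starts locked at y = 0-3 mm in the pan's frame, frees the hood by 10 mm, stops at 18 mm; 2-4 N, stays where left. A narrower grey box without hood (kiln controller) has a similar tab: not that one.
- pan (a point): Centre of the top face of the round steel pan, 100 mm across, 61 mm above the table, under the hood until it opens. Axes as the tab's (yaw up to 15 degrees); the tab is at x = -110 mm in this frame. The pan is fixed on the tester: a grey case, 260 (x) x 200 (y) mm, its flat deck 55 mm high and 6 mm below the pan's top, its centre 50 mm in front of the pan; it cannot move.
- cover (a joint): Angle of the white hood, rad: 0 shut, 1.9 fully open. A hollow plastic box 130 (x) x 150 (y) x 60 mm high, open below, centred over the pan, hinged 65 mm behind the pan's centre at deck height. Once unlatched, a damped spring lifts it within 2 s to 1.9, leaning back past upright, clear of the pan, and it stays. Keep the space above it free while it rises.
- sample_mid (a point): Centre (half-way up) of the test cylinder: loose, solid, round, terracotta, 36 mm diameter, 42 mm tall, about 0.09 kg, upright on the table. In a row with it along x, about 100 mm apart, stand a square block of the same clay (34 x 34 x 42 mm) and a flat disc (56 mm across, 18 mm high): not those. Free room for fingers on its y sides.

How it is judged (in metres and radians):
On the way:
1. the latch has been slid and the hood has sprung open (beyond 1.5 rad) (value of joint cover above 1.5 rad), for 0.2 s.
At the end, for the whole second after the job is handed in: The hood stands open (beyond 1.5 rad) and the test cylinder stands upright (within 8 degrees), at rest on the pan, its axis within 22 mm of the pan's centre (value of joint cover above 1.5 rad and horizontal distance between sample_mid and pan below 0.022 m and z of sample_mid in the frame of pan between 0.016 and 0.026 m and angle between sample_mid's own z axis and vertical below 0.15 rad); the robot touches nothing.
It also fails if it takes over 58 s, if anything falls off the work surface, if the arm or the gripper's body presses on something with over 40 N, if the wrist force passes 120 N, or if a joint passes its speed limit or range.

## Robot

A 6-joint arm with a two-finger parallel gripper is mounted at the origin on the work surface. World frame = base frame: x ahead of the robot, y to its left, z up, the work surface at z = 0. Lengths are in m, angles in degrees, forces in N, time in s.
With the tool pointing down it reaches from about 0.3 to 0.75 m from the base axis. Payload 8.5 kg.
Tool frame: the origin (TCP) lies midway between the tips of the shut fingers; the grasp point (between the pads) lies 19 mm behind it (bot.tcp_to_grasp is the distance from the TCP to the grasp point, in m); z points along the fingers, y is the line along which they close (so a half turn about z gives the same grasp; the last joint's range is limited). The gripper opens to 88 mm and grips with 3 to 60 N. Pads are 18 mm wide; open, the fingers measure 123 mm over their backs; the gripper's body (75 mm by 187 mm) begins 45 mm behind the grasp point.
Start: joints at [-85.216, 21.807, 74.336, -0, 83.858, -12.336], TCP at [0.162, -0.526, 0.212] pointing down, gripper open.
Joint ranges: [-178.18, 178.18], [-50.72, 133.34], [12.68, 142.11], [-81.47, 261.47], [9.98, 163.14], [-165.26, 165.26]. Speed limits (degrees/s): [136.94, 136.94, 180, 180, 180, 180].

## Interface

Orientations are given as a 3x3 rotation matrix whose columns are the frame's x, y, z axes.
In Python, from plant import monitor, imaging, ticket, bot gives the robot as it stands. The module is installed in compiled form; this text tells all that it offers.
- The arm moves only by the tool drive_tool, never from a script. Its argument "plan" is a list of rows, each an object of numbers: "dx", "dy", "dz": the shift along the tool's x, y, z as a fraction of full scale; "ax", "ay", "az": the turn, a rotation vector about the tool's x, y, z as a fraction of full scale; "grip": the opening, from -1 (shut) to 1 (fully open), so that 0 is half open. In form: [{"dx": .., "dy": .., "dz": .., "ax": .., "ay": .., "az": .., "grip": ..}, ...]. A call has 1 to 8 rows; each row shifts and turns the commanded pose from where the row before left it, along the tool's axes as they then stand; what a row does not reach is not made up. Full scale, the value 1, is 0.03 m for a shift and 60 degrees for a turn. A row lasts 1/12 s, in which the tool goes at most 41.7 mm and 7.16 degrees, less where a joint would pass 70% of its speed; a pose out of reach is approached as far as the arm can. A call with a number of a shift or a turn outside -1 to 1 is refused whole. A call with a gripper value outside its range is refused whole. The fingers move at their own pace and stop on an object; the grip force is fixed at half the most. Time passes only in rows, so rows that do not move let the fingers close. It gives the time, the measured TCP pose, the force, the opening and the grip force at its end, in the units of the state.
- monitor.state(): the state, without advancing time (a new reading comes with each control period).
- imaging.capture(name): name is "side" or "top"; returns a dict with "pixels" (384x512x3 uint8, red, green, blue), "K" (3x3 intrinsics, pixels), "position" and "orientation" of the camera in the world. Camera axes: x right, y up, looking along -z (the intrinsics and any distortion apply to the point x, -y, -z); pixel columns grow to the right and rows downward; lengths in m; the calibration is good to about 2 mm. A picture is of the moment at which its call begins. There is no depth.
- ticket.close_job(): hands the job in; it is judged then, once.
The state is a dict: "t": time; "q": joint angles; "dq": joint speeds; "joint_torque": joint torques, N m; "position": TCP position; "orientation": TCP orientation; "force": force on the tool from outside, world axes, zero at the start; "moment": the same for the moment, N m; "finger_gap": opening from 0.0 (shut) to 1.0 (fully open); "finger_force": force on a finger pad.
Only numpy, scipy, OpenCV 4.12 (cv2) and the standard library are available. Lean on these libraries where they do the work, as an engineer would, in place of code of your own. Each camera call takes 0.05 s, during which the arm holds its last target. There are 200 camera calls.

## Working session

There is one attempt and no reset: what is moved stays moved. The work goes in short steps, Python scripts to look and compute and a tool call to move; the robot and the scene stay as the last step left them, time stands still between calls to the robot, and variables do not carry over. Pictures are saved under pics/ and viewed, at most 10 in all, crops included, and the job is handed in when it is done.

Besides the shell and the picture viewer there is one more tool, called after "Call:" in YAML: its name, and indented under it one key for each argument. drive_tool: Moves the arm, as the interface text tells. Shift numbers are shares of 0.03 m and turn numbers shares of 60 degrees, none past 1 either way. Its arguments: {"type":"object","properties":{"plan":{"type":"array"}},"required":["plan"]}

```bash
mkdir -p pics; cat > h.py <<'E'
import numpy as np, cv2
from plant import monitor, imaging, ticket, bot
def cap(n,f=None):
    c=imaging.capture(n)
    if f: cv2.imwrite('pics/'+f,c['pixels'][:,:,::-1])
    return c
def ray(c,u,v,z):
    p=np.array(c['position']);d=np.linalg.inv(c['K'])@[u,v,1]
    d=np.array(c['orientation'])@[d[0],-d[1],-d[2]]
    return p+d*(z-p[2])/d[2]
def proj(c,P):
    q=np.array(c['orientation']).T@(np.array(P)-c['position']);q=np.array(c['K'])@[q[0],-q[1],-q[2]]
    return q[:2]/q[2]
E
python3 - <<'E'
from h import *
for n in('top','side'):
    c=cap(n,n+'1.png');print(c['position'],c['K'],c['orientation'],[k for k in c])
s=monitor.state();print(s['position'],s['orientation'],s['t'])
a=cv2.imread('pics/top1.png');b=cv2.imread('pics/side1.png')
cv2.imwrite('pics/both1.png',cv2.resize(np.vstack([a,b]),(400,600)))
E
```

```text
[ 0.45529965 -0.01569671  0.96672961] [[392.046336     0.         249.58776966]
 [  0.         392.046336   188.80347047]
 [  0.           0.           1.        ]] [[-0.00706301  0.99363606 -0.11241664]
 [-0.99974312 -0.00943774 -0.02060621]
 [-0.02153603  0.11224222  0.99344747]] ['pixels', 'K', 'position', 'orientation']
[ 0.46041951 -0.69387936  0.64743299] [[434.92757717   0.         258.028101  ]
 [  0.         434.92757717 185.25160366]
 [  0.           0.           1.        ]] [[ 0.99176047  0.07179938 -0.10609437]
 [-0.12766476  0.62261836 -0.77204151]
 [ 0.0106242   0.77922476  0.62665453]] ['pixels', 'K', 'position', 'orientation']
[ 0.16186937 -0.52533383  0.21191904] [[ 9.55697957e-01  2.94349116e-01 -1.16172804e-04]
 [ 2.94349014e-01 -9.55697113e-01  1.29860984e-03]
 [ 2.71218644e-04 -1.27527412e-03 -9.99999150e-01]] 0.1
```

View pics/top1.png

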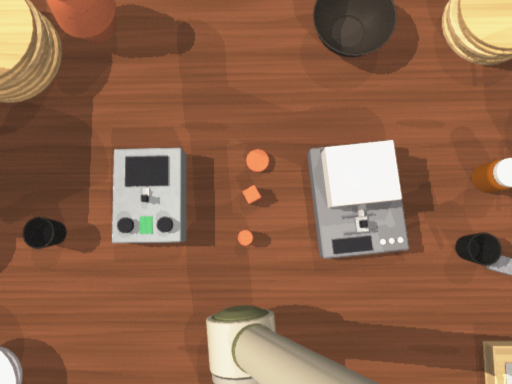

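View pics/side1.png

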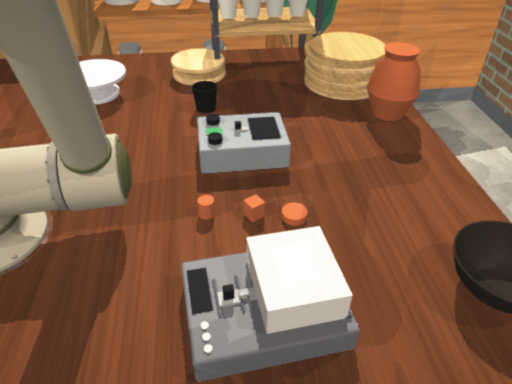

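Top view: the tester is at right, with its hood at (362,174) and tab at (362,224). The cylinder is at (246,238), the block at (251,195) and the disc at (258,160). The controller at left (147,195) is the decoy.

```bash
cat > m.py <<'E'
from h import *
a=cv2.imread('pics/top1.png');b=cv2.imread('pics/side1.png')
ca=cap('top');cb=cap('side')
h=cv2.cvtColor(a,cv2.COLOR_BGR2HSV)
# hood
m=((h[...,1]<40)&(h[...,2]>215)).astype(np.uint8);m[:, :300]=0;m[:120]=0;m[215:]=0;m[:,420:]=0
ct=max(cv2.findContours(m,0,1)[0],key=cv2.contourArea)
for x in cv2.boxPoints(cv2.minAreaRect(ct)): print('hood',x,ray(ca,*x,.115)[:2])
# case
m=((h[...,1]<60)).astype(np.uint8);m[:,:295]=0;m[:,430:]=0;m[:120]=0;m[280:]=0
ct=max(cv2.findContours(m,0,1)[0],key=cv2.contourArea);r=cv2.minAreaRect(ct)
for x in cv2.boxPoints(r): print('case',x,ray(ca,*x,.055)[:2])
# cylinder
for c,im,bx in((ca,a,(225,225,270,255)),(cb,b,(190,190,222,225))):
    hh=cv2.cvtColor(im,cv2.COLOR_BGR2HSV)
    m=((hh[...,1]>160)&(hh[...,2]>150)).astype(np.uint8);x0,y0,x1,y1=bx;k=np.zeros_like(m);k[y0:y1,x0:x1]=m[y0:y1,x0:x1]
    M=cv2.moments(k,True);u,v=M['m10']/M['m00'],M['m01']/M['m00'];print('cyl',u,v,M['m00'],cv2.boundingRect(k),ray(c,u,v,.042),ray(c,u,v,.021))
A=cv2.resize(a[205:260,310:415],None,fx=5,fy=5,interpolation=2);B=cv2.resize(b[270:320,180:285],None,fx=5,fy=5,interpolation=2)
cv2.imwrite('pics/z.png',np.vstack([A,B]))
E
python3 m.py
```

```text
hood [320.61948 147.23032] [ 0.64242535 -0.15530831]
hood [394.75302 139.21588] [ 0.65846071 -0.3183224 ]
hood [401.18192 198.68301] [ 0.52706478 -0.32577296]
hood [327.04837 206.69745] [ 0.51107436 -0.16559703]
case [306.30774 148.52345] [ 0.65289708 -0.13139754]
case [395.03693 137.7028 ] [ 0.67640279 -0.34048047]
case [408.636  249.2151] [ 0.41634251 -0.35868416]
case [319.9068  260.03577] [ 0.39313753 -0.1563455 ]
cyl 245.71428571428572 237.35714285714286 28.0 (238, 230, 15, 16) [0.44559249 0.01336608 0.042     ] [0.44537205 0.01402608 0.021     ]
cyl 204.72638436482086 204.70032573289902 307.0 (197, 194, 18, 25) [4.43374974e-01 1.98279921e-04 4.20000000e-02] [0.44278377 0.024273   0.021     ]
```

View pics/z.png

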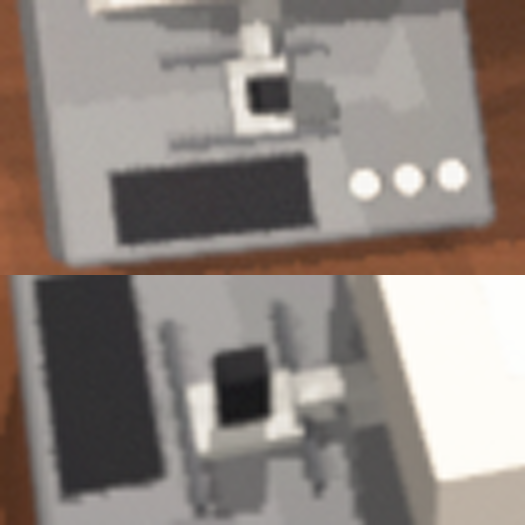

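```bash
cat > m2.py <<'E'
from h import *
ca=cap('top');cb=cap('side')
def tri(p,q):
    A=[];o=[]
    f=lambda c,u:(ray(c,*u,0.),np.array(c['position']))
    (a0,a1),(b0,b1)=f(ca,p),f(cb,q);d=a1-a0;e=b1-b0
    s=np.linalg.lstsq(np.c_[d,-e],b0-a0,rcond=None)[0];P,Q=a0+s[0]*d,b0+s[1]*e;return (P+Q)/2,np.linalg.norm(P-Q)
print('tabtop',tri((363.6,224),(228.2,287)))
print('cyl',ray(cb,205,218.5,0),ray(ca,245.5,237.5,.042),tri((245.5,237.5),(205,199)))
R=lambda y:np.array([[np.cos(y),-np.sin(y)],[np.sin(y),np.cos(y)]])
t=ray(ca,363.6,224,.085)[:2]
print('t',t)
for d in(5,5.5,6):print(d,t+R(np.radians(d))@[.11,-.0015])
print(bot.tcp_to_grasp)
E
python3 m2.py
```

```text
tabtop (array([ 0.47452963, -0.25131077,  0.08323405]), np.float64(0.0014368975280790726))
cyl [0.44129011 0.00298511 0.        ] [0.44526388 0.01387011 0.042     ] (array([0.44498796, 0.0137347 , 0.04610406]), np.float64(0.0006409439622730149))
t [ 0.47377403 -0.25083192]
5 [ 0.58348618 -0.24273908]
5.5 [ 0.58341138 -0.24178198]
6 [ 0.58332823 -0.24082557]
0.0187
```

Call:
drive_tool:
  plan:
    - {"az":0.1,"grip":-1}
    - {"az":0.095,"grip":-1}
    - {"dx":0.9,"dy":-0.55,"grip":-1}
    - {"dx":0.9,"dy":-0.55,"grip":-1}
    - {"dx":0.9,"dy":-0.55,"grip":-1}
    - {"dx":0.9,"dy":-0.55,"grip":-1}
    - {"dx":0.9,"dy":-0.55,"grip":-1}
    - {"dx":0.9,"dy":-0.55,"grip":-1}

```text
schema error: expected keys dx, dy, dz, ax, ay, az, grip
```

Call:
drive_tool:
  plan:
    - {"dx":0.9,"dy":-0.55,"grip":-1}
    - {"dx":0.9,"dy":-0.55,"grip":-1}
    - {"dx":0.9,"dy":-0.55,"grip":-1}
    - {"dx":0.9,"dy":-0.55,"grip":-1}
    - {"dx":0.9,"dy":-0.55,"dz":0.5,"grip":-1}
    - {"dx":0.6,"dy":-0.3,"dz":0.5,"grip":-1}
    - {"dz":0.9,"grip":-1}
    - {"dz":0.5,"grip":-1}

```text
schema error: expected keys dx, dy, dz, ax, ay, az, grip
```

Call:
drive_tool:
  plan:
    - {"grip":-1}
    - {"grip":-1}

```text
schema error: expected keys dx, dy, dz, ax, ay, az, grip
```

Call:
drive_tool:
  plan:
    - {"dx":0,"dy":0,"dz":0,"ax":0,"ay":0,"az":0.1,"grip":-1}
    - {"dx":0,"dy":0,"dz":0,"ax":0,"ay":0,"az":0.095,"grip":-1}
    - {"dx":0.9,"dy":-0.55,"dz":0,"ax":0,"ay":0,"az":0,"grip":-1}
    - {"dx":0.9,"dy":-0.55,"dz":0,"ax":0,"ay":0,"az":0,"grip":-1}
    - {"dx":0.9,"dy":-0.55,"dz":0,"ax":0,"ay":0,"az":0,"grip":-1}
    - {"dx":0.9,"dy":-0.55,"dz":0,"ax":0,"ay":0,"az":0,"grip":-1}
    - {"dx":0.9,"dy":-0.55,"dz":0,"ax":0,"ay":0,"az":0,"grip":-1}
    - {"dx":0.9,"dy":-0.55,"dz":0,"ax":0,"ay":0,"az":0,"grip":-1}

```text
t: 0.97
position: [0.3148, -0.4106, 0.2125]
orientation: [[0.996, 0.094, 0.0], [0.094, -0.996, 0.0], [0.0, -0.0, -1.0]]
force: [0.0, -1.3, 0.0]
finger_gap: 0.423
finger_force: 0.0
```

Call:
drive_tool:
  plan:
    - {"dx":0.9,"dy":-0.55,"dz":0,"ax":0,"ay":0,"az":0,"grip":-1}
    - {"dx":0.9,"dy":-0.55,"dz":0,"ax":0,"ay":0,"az":0,"grip":-1}
    - {"dx":0.9,"dy":-0.55,"dz":0,"ax":0,"ay":0,"az":0,"grip":-1}
    - {"dx":0.9,"dy":-0.55,"dz":0,"ax":0,"ay":0,"az":0,"grip":-1}
    - {"dx":0.9,"dy":-0.5,"dz":0.5,"ax":0,"ay":0,"az":0,"grip":-1}
    - {"dx":0.5,"dy":0,"dz":0.8,"ax":0,"ay":0,"az":0,"grip":-1}
    - {"dx":0,"dy":0,"dz":0,"ax":0,"ay":0,"az":0,"grip":-1}
    - {"dx":0,"dy":0,"dz":0,"ax":0,"ay":0,"az":0,"grip":-1}

```text
t: 1.63
position: [0.4554, -0.3165, 0.1727]
orientation: [[0.995, 0.096, -0.002], [0.096, -0.995, 0.002], [-0.002, -0.002, -1.0]]
force: [0.4, 0.2, 0.9]
finger_gap: 0.008
finger_force: 0.0
```

Call:
drive_tool:
  plan:
    - {"dx":0.68,"dy":-0.4,"dz":0.5,"ax":0,"ay":0,"az":0,"grip":-1}
    - {"dx":0,"dy":0,"dz":1,"ax":0,"ay":0,"az":0,"grip":-1}
    - {"dx":0,"dy":0,"dz":1,"ax":0,"ay":0,"az":0,"grip":-1}
    - {"dx":0,"dy":0,"dz":0,"ax":0,"ay":0,"az":0,"grip":-1}
    - {"dx":0,"dy":0,"dz":0,"ax":0,"ay":0,"az":0,"grip":-1}
    - {"dx":0,"dy":0,"dz":0,"ax":0,"ay":0,"az":0,"grip":-1}

```text
t: 2.13
position: [0.4749, -0.3044, 0.1008]
orientation: [[0.996, 0.093, 0.002], [0.093, -0.996, -0.002], [0.002, 0.002, -1.0]]
force: [0.1, -0.1, -0.4]
finger_gap: 0.008
finger_force: 0.0
```

```bash
python3 - <<'E'
from h import *
c=cap('side');p=c['pixels'][200:384,150:390,::-1]
cv2.imwrite('pics/s2.png',cv2.resize(p,None,fx=3,fy=3,interpolation=2))
E
```

```text
(no output)
```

View pics/s2.png

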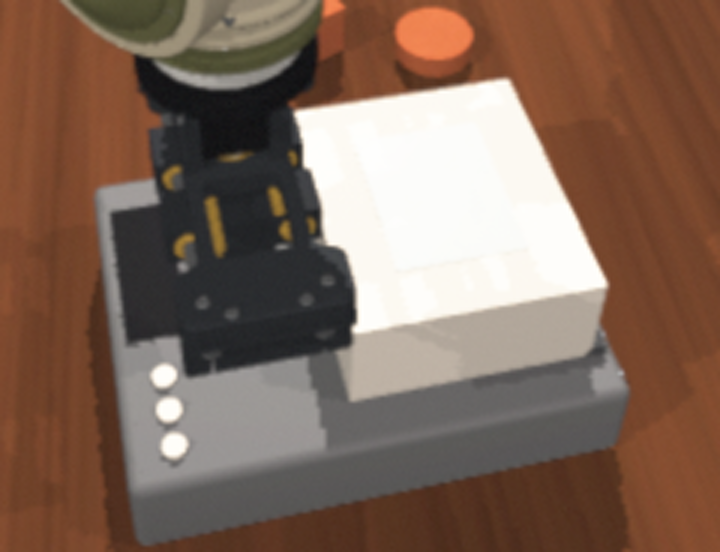

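Call:
drive_tool:
  plan:
    - {"dx":0,"dy":0,"dz":0.6,"ax":0,"ay":0,"az":0,"grip":-1}
    - {"dx":0,"dy":0,"dz":0.5,"ax":0,"ay":0,"az":0,"grip":-1}
    - {"dx":0,"dy":-0.2,"dz":0,"ax":0,"ay":0,"az":0,"grip":-1}
    - {"dx":0,"dy":-0.2,"dz":0,"ax":0,"ay":0,"az":0,"grip":-1}
    - {"dx":0,"dy":-0.2,"dz":0,"ax":0,"ay":0,"az":0,"grip":-1}
    - {"dx":0,"dy":0,"dz":0,"ax":0,"ay":0,"az":0,"grip":-1}

```text
t: 2.68
position: [0.4733, -0.2842, 0.0669]
orientation: [[0.995, 0.095, 0.001], [0.095, -0.995, -0.001], [0.001, 0.001, -1.0]]
force: [-0.1, -0.1, -0.1]
finger_gap: 0.006
finger_force: 0.0
```

Call:
drive_tool:
  plan:
    - {"dx":0,"dy":-0.15,"dz":0,"ax":0,"ay":0,"az":0,"grip":-1}
    - {"dx":0,"dy":-0.15,"dz":0,"ax":0,"ay":0,"az":0,"grip":-1}
    - {"dx":0,"dy":-0.1,"dz":0,"ax":0,"ay":0,"az":0,"grip":-1}

```text
t: 2.93
position: [0.4719, -0.2727, 0.0658]
orientation: [[0.996, 0.095, 0.0], [0.095, -0.996, -0.0], [0.0, 0.0, -1.0]]
force: [-0.9, -0.5, 1.1]
finger_gap: 0.006
finger_force: 0.0
```

Call:
drive_tool:
  plan:
    - {"dx":0,"dy":-0.1,"dz":0,"ax":0,"ay":0,"az":0,"grip":-1}
    - {"dx":0,"dy":-0.1,"dz":0,"ax":0,"ay":0,"az":0,"grip":-1}

```text
t: 3.1
position: [0.4713, -0.2669, 0.0655]
orientation: [[0.996, 0.094, 0.0], [0.094, -0.996, -0.0], [0.0, 0.0, -1.0]]
force: [0.6, -0.2, 0.1]
finger_gap: 0.005
finger_force: 0.0
```

Call:
drive_tool:
  plan:
    - {"dx":0,"dy":-0.1,"dz":0,"ax":0,"ay":0,"az":0,"grip":-1}
    - {"dx":0,"dy":-0.1,"dz":0,"ax":0,"ay":0,"az":0,"grip":-1}

```text
t: 3.27
position: [0.4707, -0.261, 0.0654]
orientation: [[0.996, 0.094, -0.0], [0.094, -0.996, 0.0], [-0.0, -0.0, -1.0]]
force: [1.0, 0.1, -0.7]
finger_gap: 0.008
finger_force: 0.0
```

Call:
drive_tool:
  plan:
    - {"dx":0,"dy":-0.1,"dz":0,"ax":0,"ay":0,"az":0,"grip":-1}
    - {"dx":0,"dy":-0.1,"dz":0,"ax":0,"ay":0,"az":0,"grip":-1}

```text
t: 3.43
position: [0.4701, -0.255, 0.0654]
orientation: [[0.996, 0.094, -0.0], [0.094, -0.996, 0.0], [-0.0, -0.0, -1.0]]
force: [-0.9, -0.2, 0.6]
finger_gap: 0.005
finger_force: 0.0
```

```bash
python3 - <<'E'
from h import *
c=cap('side');p=c['pixels'][200:384,150:390,::-1]
cv2.imwrite('pics/s3.png',cv2.resize(p,None,fx=3,fy=3,interpolation=2))
E
```

```text
(no output)
```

View pics/s3.png

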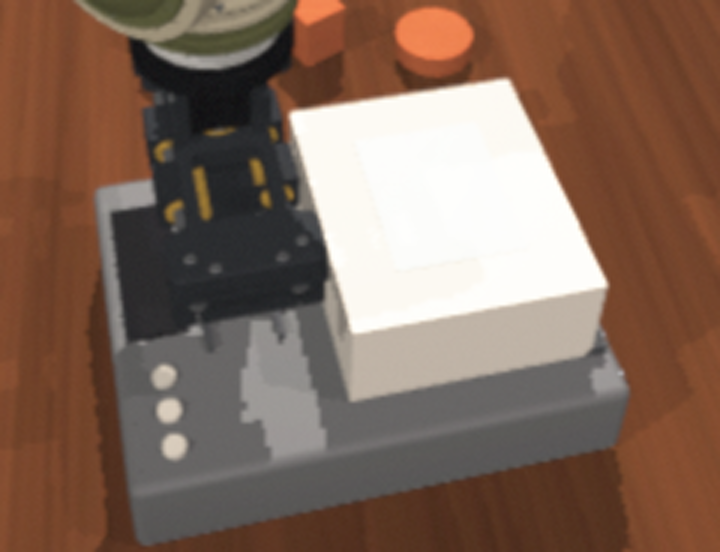

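The hood is still shut and the gripper hides the tab. I'll keep pushing.

Call:
drive_tool:
  plan:
    - {"dx":0,"dy":-0.1,"dz":0,"ax":0,"ay":0,"az":0,"grip":-1}
    - {"dx":0,"dy":-0.1,"dz":0,"ax":0,"ay":0,"az":0,"grip":-1}
    - {"dx":0,"dy":0,"dz":0,"ax":0,"ay":0,"az":0,"grip":-1}

```text
t: 3.73
position: [0.4695, -0.2488, 0.0654]
orientation: [[0.996, 0.095, -0.0], [0.095, -0.996, 0.0], [-0.0, -0.0, -1.0]]
force: [0.6, 0.1, -0.6]
finger_gap: 0.006
finger_force: 0.0
```

```bash
cat > hood.py <<'E'
from h import *
for n in('side','top'):
    c=cap(n);h=cv2.cvtColor(c['pixels'],cv2.COLOR_RGB2HSV);m=((h[...,1]<60)&(h[...,2]>190)).astype(np.uint8)
    m=m[215:330,240:360] if n=='side' else m[120:215,300:420]
    print(n,m.sum(),cv2.boundingRect(m))
E
python3 hood.py
```

```text
side 7572 (7, 11, 105, 104)
top 4666 (22, 20, 98, 75)
```

Call:
drive_tool:
  plan:
    - {"dx":0,"dy":-0.1,"dz":0,"ax":0,"ay":0,"az":0,"grip":-1}
    - {"dx":0,"dy":0,"dz":0,"ax":0,"ay":0,"az":0,"grip":-1}
    - {"dx":0,"dy":0,"dz":0,"ax":0,"ay":0,"az":0,"grip":-1}
    - {"dx":0,"dy":0,"dz":0,"ax":0,"ay":0,"az":0,"grip":-1}
    - {"dx":0,"dy":0,"dz":0,"ax":0,"ay":0,"az":0,"grip":-1}

```text
t: 4.25
position: [0.4693, -0.2464, 0.0655]
orientation: [[0.996, 0.094, 0.0], [0.094, -0.996, -0.0], [0.0, 0.0, -1.0]]
force: [0.4, 0.4, -0.3]
finger_gap: 0.006
finger_force: 0.0
```

```bash
python3 hood.py
```

```text
side 7626 (7, 11, 105, 104)
top 4645 (22, 20, 98, 75)
```

```bash
python3 - <<'E'
from h import *
c=cap('top');p=c['pixels'][130:270,290:430,::-1];d=cap('side')
q=d['pixels'][240:340,170:270,::-1]
f=lambda p:cv2.resize(p,(390,390),interpolation=2)
cv2.imwrite('pics/t4.png',np.hstack([f(p),f(q)]))
P=monitor.state()['position'];print(proj(c,P),proj(d,P))
E
```

```text
[359.41329909 226.19361942] [224.68238132 291.81732257]
```

View pics/t4.png

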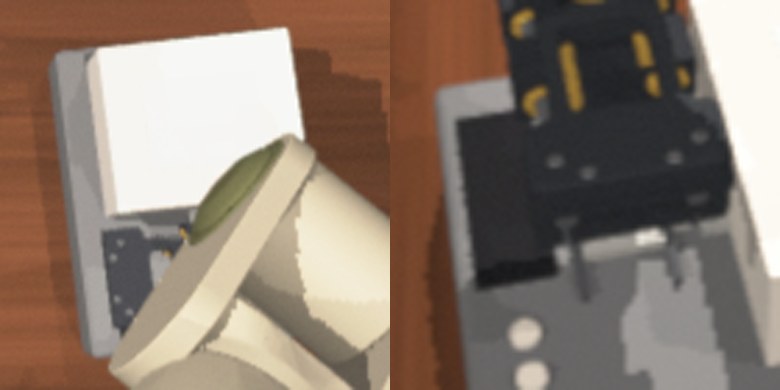

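```bash
python3 - <<'E'
from h import *
c=cap('side');a=cap('top')
th=np.radians(5.5);X=np.array([np.cos(th),np.sin(th),0]);Y=np.array([-np.sin(th),np.cos(th),0])
for y in(0,5,10,15):
    P=np.array([.4745,-.251,.083])+Y*y/1e3
    print(y,proj(c,P).round(1),proj(c,P-[0,0,.024]).round(1))
# slide corners from side picture on plane z=.06
for u in((221,305.6),(240,302),(218,293),(237.5,289.5)):print(u,ray(c,*u,.06).round(4))
for u in((314,0),):pass
# from top zoom: white slide corners
for u in((227,62),(287,57),(293,130),(233,135)):
    uv=(310+u[0]/5,205+u[1]/5);print('top',uv,ray(a,*uv,.06).round(4))
for u in((247,75),(288,77),(290,112),(249,112)):
    uv=(310+u[0]/5,205+u[1]/5);print('tab',uv,ray(a,*uv,.084).round(4))
s=monitor.state();print(s['q'],s['force'],s['moment'])
E
```

```text
0 [227.7 287. ] [228.2 296.3]
5 [227.2 284.5] [227.7 293.8]
10 [226.7 282.1] [227.2 291.4]
15 [226.2 279.7] [226.7 289. ]
(221, 305.6) [ 0.4617 -0.2685  0.06  ]
(240, 302) [ 0.4925 -0.2652  0.06  ]
(218, 293) [ 0.4583 -0.2433  0.06  ]
(237.5, 289.5) [ 0.4908 -0.24    0.06  ]
top (355.4, 217.4) [ 0.4895 -0.2394  0.06  ]
top (367.4, 216.4) [ 0.4916 -0.2669  0.06  ]
top (368.6, 231.0) [ 0.4583 -0.2682  0.06  ]
top (356.6, 232.0) [ 0.4562 -0.2409  0.06  ]
tab (359.4, 220.0) [ 0.4828 -0.2421  0.084 ]
tab (367.6, 220.4) [ 0.4817 -0.2603  0.084 ]
tab (368.0, 227.4) [ 0.4662 -0.2605  0.084 ]
tab (359.8, 227.4) [ 0.4663 -0.2424  0.084 ]
[-4.05057936e+01  2.87978642e+01  8.99321667e+01 -1.32968092e-04
  6.12686274e+01  4.40776355e+01] [-0.97094072  0.60507196 -0.56200137] [-0.03553652 -0.00320762 -0.02055039]
```

Call:
drive_tool:
  plan:
    - {"dx":0,"dy":-0.1,"dz":0,"ax":0,"ay":0,"az":0,"grip":-1}
    - {"dx":0,"dy":0,"dz":0,"ax":0,"ay":0,"az":0,"grip":-1}
    - {"dx":0,"dy":0,"dz":0,"ax":0,"ay":0,"az":0,"grip":-1}

```text
t: 4.8
position: [0.469, -0.2431, 0.0654]
orientation: [[0.996, 0.095, -0.0], [0.095, -0.996, 0.0], [-0.0, -0.0, -1.0]]
force: [-0.4, 0.0, 0.6]
finger_gap: 0.004
finger_force: 0.0
```

Call:
drive_tool:
  plan:
    - {"dx":0,"dy":-0.1,"dz":0,"ax":0,"ay":0,"az":0,"grip":-1}
    - {"dx":0,"dy":0,"dz":0,"ax":0,"ay":0,"az":0,"grip":-1}
    - {"dx":0,"dy":0,"dz":0,"ax":0,"ay":0,"az":0,"grip":-1}

```text
t: 5.05
position: [0.4687, -0.2402, 0.0655]
orientation: [[0.996, 0.095, -0.0], [0.095, -0.996, 0.0], [-0.0, -0.0, -1.0]]
force: [-0.5, 0.4, -0.3]
finger_gap: 0.003
finger_force: 0.0
```

```bash
python3 hood.py; python3 - <<'E'
from h import *
d=cap('side');s=monitor.state();P=np.array(s['position']);R=np.array(s['orientation']);print(s['force'],s['moment'])
for z in(.019,.064):
  for x in(-.0375,.0375):
    print(z,x,[proj(d,P+R@[x,y,-z]).round() for y in(.05,.093)])
cv2.imwrite('pics/s5.png',cv2.resize(d['pixels'][180:340,150:310,::-1],(600,600),interpolation=2))
E
```

```text
side 7688 (7, 11, 105, 104)
top 4609 (22, 20, 98, 75)
[ 0.33474712 -0.08557708  1.00686719] [ 0.03839702 -0.02084637 -0.05006043]
0.019 -0.0375 [array([204., 311.]), array([208., 336.])]
0.019 0.0375 [array([253., 303.]), array([259., 327.])]
0.064 -0.0375 [array([202., 293.]), array([206., 318.])]
0.064 0.0375 [array([253., 284.]), array([259., 308.])]
```

View pics/s5.png

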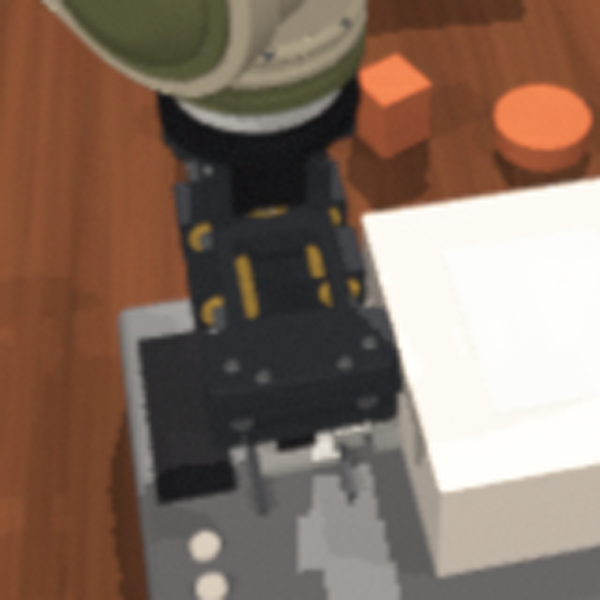

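Call:
drive_tool:
  plan:
    - {"dx":0,"dy":0,"dz":-1,"ax":0,"ay":0,"az":0,"grip":-1}
    - {"dx":0,"dy":0,"dz":-1,"ax":0,"ay":0,"az":0,"grip":-1}
    - {"dx":0,"dy":0,"dz":-1,"ax":0,"ay":0,"az":0,"grip":-1}
    - {"dx":0,"dy":0,"dz":-0.7,"ax":0,"ay":0,"az":0,"grip":-1}
    - {"dx":0,"dy":0,"dz":0,"ax":0,"ay":0,"az":0,"grip":-1}
    - {"dx":0,"dy":0,"dz":0,"ax":0,"ay":0,"az":0,"grip":-1}
    - {"dx":0,"dy":0,"dz":0,"ax":0,"ay":0,"az":0,"grip":-1}

```text
t: 5.78
position: [0.4683, -0.2401, 0.1754]
orientation: [[0.996, 0.094, -0.001], [0.094, -0.996, 0.001], [-0.001, -0.001, -1.0]]
force: [-0.8, 0.3, 0.1]
finger_gap: 0.006
finger_force: 0.0
```

```bash
python3 - <<'E'
from h import *
d=cap('side');s=monitor.state();print(proj(d,s['position']),s['finger_gap'])
a=cv2.imread('pics/side1.png')[180:340,150:310]
b=d['pixels'][180:340,150:310,::-1]
f=lambda p:cv2.resize(p,(400,400),interpolation=2)
cv2.imwrite('pics/s6.png',np.hstack([f(a),f(b)]))
E
```

```text
[220.91071803 242.29846215] 0.006744470504354128
```

View pics/s6.png

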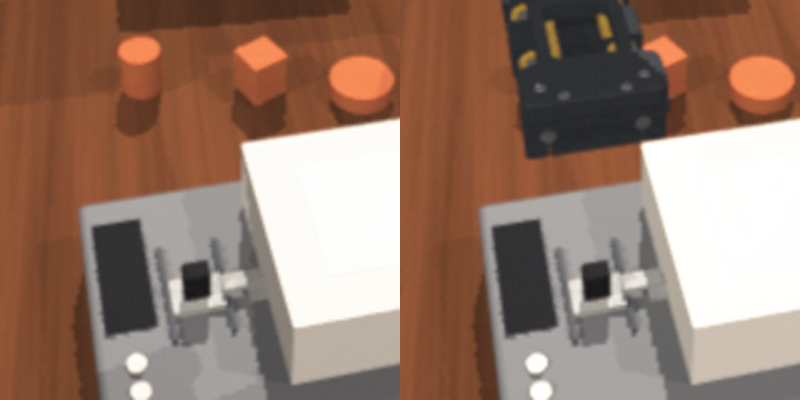

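The tab at (228,290) hasn't moved, even though the measured TCP passed it. I'll straddle it with the fingers instead and close on it, since the opening will show whether I have it.

Call:
drive_tool:
  plan:
    - {"dx":0.05,"dy":0.38,"dz":0,"ax":0,"ay":0,"az":0,"grip":0}
    - {"dx":0,"dy":0,"dz":0,"ax":0,"ay":0,"az":0,"grip":0}
    - {"dx":0,"dy":0,"dz":1,"ax":0,"ay":0,"az":0,"grip":0}
    - {"dx":0,"dy":0,"dz":1,"ax":0,"ay":0,"az":0,"grip":0}
    - {"dx":0,"dy":0,"dz":0.5,"ax":0,"ay":0,"az":0,"grip":0}
    - {"dx":0,"dy":0,"dz":0,"ax":0,"ay":0,"az":0,"grip":0}
    - {"dx":0,"dy":0,"dz":0,"ax":0,"ay":0,"az":0,"grip":0}
    - {"dx":0,"dy":0,"dz":0,"ax":0,"ay":0,"az":0,"grip":0}

```text
t: 6.5
position: [0.4718, -0.2522, 0.1024]
orientation: [[0.996, 0.094, 0.001], [0.094, -0.996, -0.001], [0.001, 0.001, -1.0]]
force: [-0.1, 0.0, 0.4]
finger_gap: 0.501
finger_force: 0.0
```

Call:
drive_tool:
  plan:
    - {"dx":0,"dy":0,"dz":0.4,"ax":0,"ay":0,"az":0,"grip":0}
    - {"dx":0,"dy":0,"dz":0.4,"ax":0,"ay":0,"az":0,"grip":0}
    - {"dx":0,"dy":0,"dz":0.35,"ax":0,"ay":0,"az":0,"grip":0}
    - {"dx":0,"dy":0,"dz":0,"ax":0,"ay":0,"az":0,"grip":0}

```text
t: 6.83
position: [0.4711, -0.2515, 0.0666]
orientation: [[0.996, 0.094, -0.001], [0.094, -0.996, 0.001], [-0.001, -0.001, -1.0]]
force: [-0.1, -0.8, 0.6]
finger_gap: 0.503
finger_force: 0.0
```

Call:
drive_tool:
  plan:
    - {"dx":0,"dy":0,"dz":0,"ax":0,"ay":0,"az":0,"grip":-0.9}
    - {"dx":0,"dy":0,"dz":0,"ax":0,"ay":0,"az":0,"grip":-0.9}
    - {"dx":0,"dy":0,"dz":0,"ax":0,"ay":0,"az":0,"grip":-0.9}
    - {"dx":0,"dy":0,"dz":0,"ax":0,"ay":0,"az":0,"grip":-0.9}
    - {"dx":0,"dy":0,"dz":0,"ax":0,"ay":0,"az":0,"grip":-0.9}
    - {"dx":0,"dy":0,"dz":0,"ax":0,"ay":0,"az":0,"grip":-0.9}

```text
t: 7.33
position: [0.4714, -0.2516, 0.0672]
orientation: [[0.996, 0.094, 0.0], [0.094, -0.996, -0.0], [0.0, 0.0, -1.0]]
force: [0.2, -0.2, -1.6]
finger_gap: 0.072
finger_force: 0.0
```

Call:
drive_tool:
  plan:
    - {"dx":0,"dy":0,"dz":0.1,"ax":0,"ay":0,"az":0,"grip":-0.9}
    - {"dx":0,"dy":0,"dz":0,"ax":0,"ay":0,"az":0,"grip":-0.9}

```text
t: 7.5
position: [0.4711, -0.2514, 0.0635]
orientation: [[0.996, 0.094, -0.001], [0.094, -0.996, 0.0], [-0.0, -0.0, -1.0]]
force: [0.1, -0.3, -0.2]
finger_gap: 0.052
finger_force: 0.0
```

```bash
python3 - <<'E'
from h import *
d=cap('side');c=cap('top');s=monitor.state()
f=lambda p:cv2.resize(p,(400,400),interpolation=2)
cv2.imwrite('pics/s7.png',np.hstack([f(d['pixels'][170:310,150:290,::-1]),f(c['pixels'][120:270,280:430,::-1])]))
P=np.array(s['position']);R=np.array(s['orientation']);print(P,s['force'],s['finger_gap'])
for y in(-.093,-.05,.05,.093):
  for x in(-.0375,.0375):print(y,x,proj(d,P+R@[x,y,-.064]).round(),proj(c,P+R@[x,y,-.064]).round())
E
```

```text
[ 0.47121689 -0.25149583  0.06377052] [-0.20651625  0.23128957  0.04359694] 0.04781614799609693
-0.093 -0.0375 [194. 231.] [328. 247.]
-0.093 0.0375 [237. 224.] [323. 212.]
-0.05 -0.0375 [197. 249.] [348. 245.]
-0.05 0.0375 [242. 242.] [344. 210.]
0.05 -0.0375 [204. 300.] [395. 240.]
0.05 0.0375 [256. 291.] [390. 205.]
0.093 -0.0375 [209. 326.] [416. 238.]
0.093 0.0375 [262. 315.] [411. 203.]
```

View pics/s7.png

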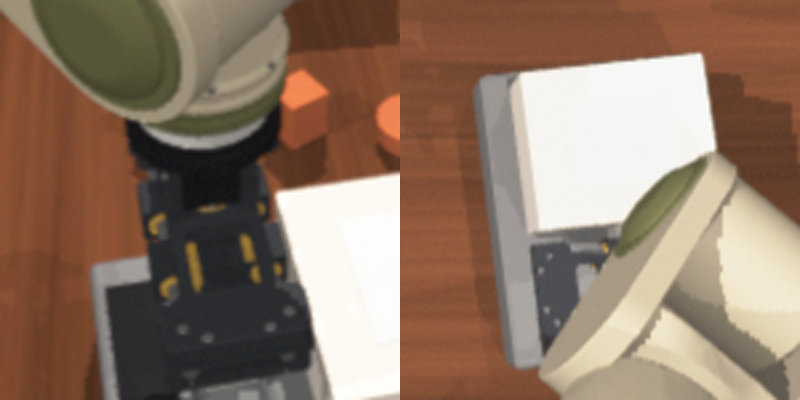

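The gripper's body appears about 20 px higher than the reported pose predicts, and nothing touches, so the tips may be higher than reported. I'll probe downward with the fingers shut.

Call:
drive_tool:
  plan:
    - {"dx":0,"dy":0,"dz":0.1,"ax":0,"ay":0,"az":0,"grip":-1}
    - {"dx":0,"dy":0,"dz":0.1,"ax":0,"ay":0,"az":0,"grip":-1}
    - {"dx":0,"dy":0,"dz":0,"ax":0,"ay":0,"az":0,"grip":-1}

```text
t: 7.85
position: [0.4714, -0.2518, 0.0581]
orientation: [[0.996, 0.094, 0.0], [0.094, -0.996, -0.001], [0.0, 0.001, -1.0]]
force: [-0.0, -0.6, 2.8]
finger_gap: 0.004
finger_force: 1.4
```

```bash
python3 -c "
from h import *
s=monitor.state();print(s['position'],s['force'],s['moment'],s['joint_torque'])"
```

```text
[ 0.47144735 -0.25178109  0.05813057] [-0.01298042 -0.57540658  2.79804118] [-0.14079324 -0.0519931  -0.01039807] [ 7.93339539e-03 -4.46609080e+01 -1.66124976e+01  9.44551150e-02
 -3.26776842e-02 -1.02847998e-04]
```

Call:
drive_tool:
  plan:
    - {"dx":0,"dy":0,"dz":-0.3,"ax":0,"ay":0,"az":0,"grip":0}
    - {"dx":0,"dy":0,"dz":0,"ax":0,"ay":0,"az":0,"grip":0}
    - {"dx":0,"dy":0,"dz":0,"ax":0,"ay":0,"az":0,"grip":0}
    - {"dx":0,"dy":0,"dz":0,"ax":0,"ay":0,"az":0,"grip":0}
    - {"dx":0,"dy":0,"dz":0,"ax":0,"ay":0,"az":0,"grip":0}
    - {"dx":0,"dy":0,"dz":0.3,"ax":0,"ay":0,"az":0,"grip":0}
    - {"dx":0,"dy":0,"dz":0.15,"ax":0,"ay":0,"az":0,"grip":0}
    - {"dx":0,"dy":0,"dz":0,"ax":0,"ay":0,"az":0,"grip":0}

```text
t: 8.52
position: [0.4707, -0.251, 0.0519]
orientation: [[0.996, 0.094, -0.002], [0.094, -0.996, 0.002], [-0.002, -0.002, -1.0]]
force: [0.2, 0.4, 0.1]
finger_gap: 0.5
finger_force: 0.0
```

Call:
drive_tool:
  plan:
    - {"dx":0,"dy":0,"dz":0.1,"ax":0,"ay":0,"az":0,"grip":0}
    - {"dx":0,"dy":0,"dz":0,"ax":0,"ay":0,"az":0,"grip":0}

```text
t: 8.68
position: [0.4711, -0.2514, 0.0498]
orientation: [[0.996, 0.094, -0.001], [0.094, -0.996, 0.001], [-0.001, -0.001, -1.0]]
force: [0.1, 1.0, -0.1]
finger_gap: 0.498
finger_force: 0.0
```

The reported z is below the deck with no contact, so the real tips sit about 25 mm higher than reported. I'll go lower and close on the tab.

Call:
drive_tool:
  plan:
    - {"dx":0,"dy":0,"dz":0.15,"ax":0,"ay":0,"az":0,"grip":0}
    - {"dx":0,"dy":0,"dz":0.1,"ax":0,"ay":0,"az":0,"grip":-0.8}
    - {"dx":0,"dy":0,"dz":0,"ax":0,"ay":0,"az":0,"grip":-0.8}
    - {"dx":0,"dy":0,"dz":0,"ax":0,"ay":0,"az":0,"grip":-0.8}
    - {"dx":0,"dy":0,"dz":0,"ax":0,"ay":0,"az":0,"grip":-0.8}
    - {"dx":0,"dy":0,"dz":0,"ax":0,"ay":0,"az":0,"grip":-0.8}

```text
t: 9.18
position: [0.4714, -0.2519, 0.0431]
orientation: [[0.996, 0.095, 0.0], [0.095, -0.996, -0.001], [0.0, 0.001, -1.0]]
force: [0.1, -1.6, -0.8]
finger_gap: 0.156
finger_force: 30.0
```

Gap 0.156 (about 14 mm) with 30 N grip force: the tab is held. Now slide it left.

Call:
drive_tool:
  plan:
    - {"dx":0,"dy":-0.1,"dz":0,"ax":0,"ay":0,"az":0,"grip":-0.8}
    - {"dx":0,"dy":-0.1,"dz":0,"ax":0,"ay":0,"az":0,"grip":-0.8}
    - {"dx":0,"dy":-0.1,"dz":0,"ax":0,"ay":0,"az":0,"grip":-0.8}
    - {"dx":0,"dy":-0.1,"dz":0,"ax":0,"ay":0,"az":0,"grip":-0.8}
    - {"dx":0,"dy":-0.03,"dz":0,"ax":0,"ay":0,"az":0,"grip":-0.8}
    - {"dx":0,"dy":0,"dz":0,"ax":0,"ay":0,"az":0,"grip":-0.4}
    - {"dx":0,"dy":0,"dz":0,"ax":0,"ay":0,"az":0,"grip":-0.2}
    - {"dx":0,"dy":0,"dz":0,"ax":0,"ay":0,"az":0,"grip":-0.2}

```text
t: 9.85
position: [0.47, -0.2384, 0.0429]
orientation: [[0.996, 0.094, -0.0], [0.094, -0.996, 0.001], [-0.0, -0.001, -1.0]]
force: [0.2, -0.4, -0.2]
finger_gap: 0.361
finger_force: 0.0
```

Call:
drive_tool:
  plan:
    - {"dx":0,"dy":0,"dz":0,"ax":0,"ay":0,"az":0,"grip":-0.2}
    - {"dx":0,"dy":0,"dz":0,"ax":0,"ay":0,"az":0,"grip":-0.2}
    - {"dx":0,"dy":0,"dz":0,"ax":0,"ay":0,"az":0,"grip":-0.2}
    - {"dx":0,"dy":0,"dz":0,"ax":0,"ay":0,"az":0,"grip":-0.2}
    - {"dx":0,"dy":0,"dz":0,"ax":0,"ay":0,"az":0,"grip":-0.2}

```text
t: 10.27
position: [0.4701, -0.2387, 0.0429]
orientation: [[0.996, 0.094, -0.0], [0.094, -0.996, 0.0], [-0.0, -0.0, -1.0]]
force: [0.1, 0.4, -0.1]
finger_gap: 0.401
finger_force: 0.0
```

```bash
python3 hood.py
```

```text
side 3911 (24, 0, 96, 100)
top 3971 (18, 0, 102, 95)
```

Call:
drive_tool:
  plan:
    - {"dx":0,"dy":0,"dz":-0.5,"ax":0,"ay":0,"az":0,"grip":0.5}
    - {"dx":0,"dy":0,"dz":-1,"ax":0,"ay":0,"az":0,"grip":1}
    - {"dx":0,"dy":0,"dz":-1,"ax":0,"ay":0,"az":0,"grip":1}
    - {"dx":0,"dy":0,"dz":-1,"ax":0,"ay":0,"az":0,"grip":1}
    - {"dx":0,"dy":0,"dz":-0.5,"ax":0,"ay":0,"az":0,"grip":1}
    - {"dx":0,"dy":-1,"dz":0,"ax":0,"ay":0,"az":0,"grip":1}
    - {"dx":0,"dy":-1,"dz":0,"ax":0,"ay":0,"az":0,"grip":1}
    - {"dx":0,"dy":-1,"dz":0,"ax":0,"ay":0,"az":0,"grip":1}

```text
t: 11.03
position: [0.4612, -0.1483, 0.1631]
orientation: [[0.996, 0.093, 0.0], [0.093, -0.996, -0.0], [0.0, 0.0, -1.0]]
force: [0.4, 0.1, -0.3]
finger_gap: 0.976
finger_force: 0.0
```

Call:
drive_tool:
  plan:
    - {"dx":0,"dy":-1,"dz":0,"ax":0,"ay":0,"az":0,"grip":1}
    - {"dx":0,"dy":-1,"dz":0,"ax":0,"ay":0,"az":0,"grip":1}
    - {"dx":0,"dy":-1,"dz":0,"ax":0,"ay":0,"az":0,"grip":1}
    - {"dx":0,"dy":-1,"dz":0,"ax":0,"ay":0,"az":0,"grip":1}
    - {"dx":0,"dy":-1,"dz":0,"ax":0,"ay":0,"az":0,"grip":1}
    - {"dx":0,"dy":0,"dz":0,"ax":0,"ay":0,"az":0,"grip":1}
    - {"dx":0,"dy":0,"dz":0,"ax":0,"ay":0,"az":0,"grip":1}

```text
t: 11.62
position: [0.4472, 0.0012, 0.1631]
orientation: [[0.995, 0.097, 0.0], [0.097, -0.995, -0.0], [0.0, 0.0, -1.0]]
force: [0.4, -0.5, -0.7]
finger_gap: 1.0
finger_force: 0.0
```

```bash
python3 hood.py; python3 - <<'E'
from h import *
c=cap('top','top8.png');d=cap('side','side8.png')
a=c['pixels'][120:280,220:420,::-1];b=d['pixels'][120:384,150:400,::-1]
cv2.imwrite('pics/j8.png',np.hstack([cv2.resize(a,(400,320),interpolation=2),cv2.resize(b,(303,320))]))
# pan: steel round
print(proj(c,[.584,-.242,.061]),proj(d,[.584,-.242,.061]))
E
```

```text
side 3961 (0, 0, 120, 103)
top 2965 (17, 0, 79, 95)
[355.11705644 176.58175649] [292.99226477 284.6668027 ]
```

View pics/j8.png

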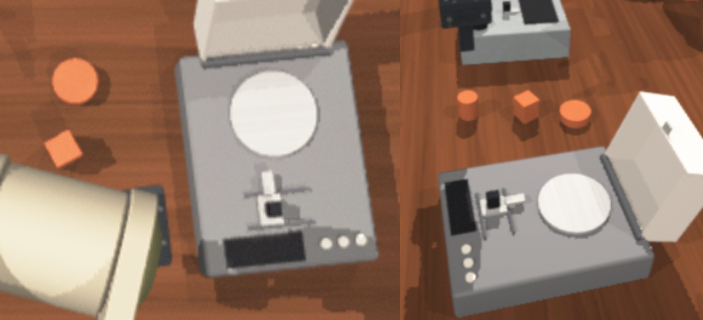

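The hood stands fully open and the pan's white circle is clear at top-view pixel (357,176). The tab has shifted left. I'll measure the pan, the fingertip and the cylinder numerically.

```bash
cat > m3.py <<'E'
from h import *
from m2 import tri
c=cap('top');d=cap('side');s=monitor.state()
def pan(c,bx):
    h=cv2.cvtColor(c['pixels'],cv2.COLOR_RGB2HSV);x0,y0,x1,y1=bx
    m=((h[...,1]<35)&(h[...,2]>205)).astype(np.uint8);k=np.zeros_like(m);k[y0:y1,x0:x1]=m[y0:y1,x0:x1]
    ct=max(cv2.findContours(k,0,1)[0],key=cv2.contourArea);e=cv2.fitEllipse(cv2.convexHull(ct));return e
e=pan(c,(325,150,390,203));f=pan(d,(258,255,333,320))
print(e,f);print('pan',ray(c,*e[0],.061),ray(d,*f[0],.061),tri(e[0],f[0]))
# cylinder side
h=cv2.cvtColor(d['pixels'],cv2.COLOR_RGB2HSV);k=((h[...,1]>160)&(h[...,2]>150)).astype(np.uint8)
q=np.zeros_like(k);q[185:228,190:224]=k[185:228,190:224];b=cv2.boundingRect(q);print('cylbox',b)
P=np.array(s['position']);R=np.array(s['orientation'])
print(P,'near finger tip pred',proj(d,P+R@[0,.044,0]),proj(d,P+R@[0,.044,-.0255]))
g=cv2.cvtColor(d['pixels'],cv2.COLOR_RGB2GRAY)[125:195:2,190:222:2];print(g)
E
python3 m3.py
```

```text
tabtop (array([ 0.47452963, -0.25131077,  0.08323405]), np.float64(0.0014368975280790726))
cyl [0.44129011 0.00298511 0.        ] [0.44526388 0.01387011 0.042     ] (array([0.44498796, 0.0137347 , 0.04610406]), np.float64(0.0006409439622730149))
t [ 0.47377403 -0.25083192]
5 [ 0.58348618 -0.24273908]
5.5 [ 0.58341138 -0.24178198]
6 [ 0.58332823 -0.24082557]
0.0187
((356.2491149902344, 176.41119384765625), (41.64010238647461, 43.00753402709961), 109.58193969726562) ((293.1999816894531, 286.85296630859375), (47.89469528198242, 59.19260787963867), 100.46415710449219)
pan [ 0.58437293 -0.24462652  0.061     ] [ 0.58348345 -0.24650427  0.061     ] (array([ 0.58425922, -0.24505899,  0.05913236]), np.float64(0.0007538368327365629))
cylbox (197, 193, 27, 34)
[ 4.47502594e-01 -3.99579993e-04  1.62878995e-01] near finger tip pred [205.66845177 171.03632356] [204.75815852 159.78536173]
[[ 42  43  43  44  41  41  44  44  43  41  43  41  43  42  43  41]
 [ 41  42  44  41  40  42  43  40  40  39  39  39  39  38  41  41]
 [ 40  40  40  39  41  40  41  42  41  40  44  40  43  41  41  41]
 [ 41  42  
[... 1433 characters left out ...]
  74  71  75  75  73  72  72]
 [102 104 103  87  68  72  72  68  69  68  67  68  69  72  72  72]
 [102 103 102  89  70  71  71  69  69  68  67  68  71  70  71  71]
 [102 102 104  88  70  72  71  69  69  68  65  65  70  71  72  72]
 [102 102 104  89  69  72  73  70  69  68  66  66  69  70  71  72]
 [100 102 104  88  70  73  73  69  69  68  65  66  71  71  71  70]
 [100 102 101  97  72  72  70  69  71  69  68  67  70  71  69  71]
 [100 102 103  88  70  73  72  70  70  68  68  68  71  73  71  71]
 [101 101 101  90  72  73  71  69  70  69  67  66  71  72  70  70]
 [ 99 102 102  98  74  75  73  70  71  71  71  76  83  83  82  83]
 [101 102 101  98 101 103 102 100 100 100  97  97 103 102 102 102]]
```

Fingertip at (204.5,161) confirms the +25 mm height offset. Pan centre is about (0.584,-0.245). On to the cylinder.

Call:
drive_tool:
  plan:
    - {"dx":-0.05,"dy":-0.48,"dz":0,"ax":0,"ay":0,"az":0,"grip":1}
    - {"dx":0,"dy":0,"dz":1,"ax":0,"ay":0,"az":0,"grip":1}
    - {"dx":0,"dy":0,"dz":1,"ax":0,"ay":0,"az":0,"grip":1}
    - {"dx":0,"dy":0,"dz":1,"ax":0,"ay":0,"az":0,"grip":1}
    - {"dx":0,"dy":0,"dz":1,"ax":0,"ay":0,"az":0,"grip":1}
    - {"dx":0,"dy":0,"dz":0,"ax":0,"ay":0,"az":0,"grip":1}
    - {"dx":0,"dy":0,"dz":0,"ax":0,"ay":0,"az":0,"grip":1}

```text
t: 12.6
position: [0.4442, 0.0142, 0.0427]
orientation: [[0.996, 0.094, -0.003], [0.094, -0.996, 0.001], [-0.002, -0.001, -1.0]]
force: [-0.0, -0.8, 0.2]
finger_gap: 1.0
finger_force: 0.0
```

Call:
drive_tool:
  plan:
    - {"dx":0,"dy":0,"dz":0.6,"ax":0,"ay":0,"az":0,"grip":1}
    - {"dx":0,"dy":0,"dz":0.5,"ax":0,"ay":0,"az":0,"grip":1}
    - {"dx":0,"dy":0,"dz":0.3,"ax":0,"ay":0,"az":0,"grip":1}
    - {"dx":0,"dy":0,"dz":0.3,"ax":0,"ay":0,"az":0,"grip":1}
    - {"dx":0,"dy":0,"dz":0,"ax":0,"ay":0,"az":0,"grip":1}
    - {"dx":0,"dy":0,"dz":0,"ax":0,"ay":0,"az":0,"grip":1}

```text
t: 13.1
position: [0.4455, 0.0141, -0.0067]
orientation: [[0.996, 0.094, 0.002], [0.094, -0.996, -0.0], [0.002, 0.001, -1.0]]
force: [0.6, 0.3, 1.1]
finger_gap: 1.002
finger_force: 0.0
```

Call:
drive_tool:
  plan:
    - {"dx":0,"dy":0,"dz":0.15,"ax":0,"ay":0,"az":0,"grip":1}
    - {"dx":0,"dy":0,"dz":0.1,"ax":0,"ay":0,"az":0,"grip":1}
    - {"dx":0,"dy":0,"dz":0,"ax":0,"ay":0,"az":0,"grip":1}

```text
t: 13.35
position: [0.4447, 0.0144, -0.0154]
orientation: [[0.996, 0.094, 0.0], [0.094, -0.996, -0.0], [0.0, 0.0, -1.0]]
force: [0.2, -0.3, 0.3]
finger_gap: 1.003
finger_force: 0.0
```

Call:
drive_tool:
  plan:
    - {"dx":0,"dy":0,"dz":0,"ax":0,"ay":0,"az":0,"grip":-0.4}
    - {"dx":0,"dy":0,"dz":0,"ax":0,"ay":0,"az":0,"grip":-0.4}
    - {"dx":0,"dy":0,"dz":0,"ax":0,"ay":0,"az":0,"grip":-0.4}
    - {"dx":0,"dy":0,"dz":0,"ax":0,"ay":0,"az":0,"grip":-0.4}
    - {"dx":0,"dy":0,"dz":0,"ax":0,"ay":0,"az":0,"grip":-0.4}
    - {"dx":0,"dy":0,"dz":0,"ax":0,"ay":0,"az":0,"grip":-0.4}
    - {"dx":0,"dy":0,"dz":0,"ax":0,"ay":0,"az":0,"grip":-0.4}

```text
t: 13.93
position: [0.4446, 0.0144, -0.0155]
orientation: [[0.996, 0.094, 0.0], [0.094, -0.996, -0.0], [0.0, 0.0, -1.0]]
force: [0.3, 0.9, -0.2]
finger_gap: 0.496
finger_force: 0.0
```

Call:
drive_tool:
  plan:
    - {"dx":0,"dy":0,"dz":0,"ax":0,"ay":0,"az":0,"grip":-0.6}
    - {"dx":0,"dy":0,"dz":0,"ax":0,"ay":0,"az":0,"grip":-0.6}
    - {"dx":0,"dy":0,"dz":0,"ax":0,"ay":0,"az":0,"grip":-0.6}
    - {"dx":0,"dy":0,"dz":0,"ax":0,"ay":0,"az":0,"grip":-0.6}

```text
t: 14.27
position: [0.4446, 0.0144, -0.0155]
orientation: [[0.996, 0.094, 0.0], [0.094, -0.996, -0.0], [0.0, 0.0, -1.0]]
force: [-0.4, -0.0, -0.1]
finger_gap: 0.4
finger_force: 30.0
```

Call:
drive_tool:
  plan:
    - {"dx":0,"dy":0,"dz":-0.5,"ax":0,"ay":0,"az":0,"grip":-0.6}
    - {"dx":0,"dy":0,"dz":-1,"ax":0,"ay":0,"az":0,"grip":-0.6}
    - {"dx":0,"dy":0,"dz":-1,"ax":0,"ay":0,"az":0,"grip":-0.6}
    - {"dx":0,"dy":0,"dz":-1,"ax":0,"ay":0,"az":0,"grip":-0.6}
    - {"dx":0,"dy":0,"dz":-1,"ax":0,"ay":0,"az":0,"grip":-0.6}
    - {"dx":0,"dy":0,"dz":-0.5,"ax":0,"ay":0,"az":0,"grip":-0.6}
    - {"dx":0,"dy":0,"dz":0,"ax":0,"ay":0,"az":0,"grip":-0.6}

```text
t: 14.85
position: [0.4459, 0.0142, 0.1372]
orientation: [[0.995, 0.095, 0.006], [0.095, -0.996, -0.001], [0.006, 0.002, -1.0]]
force: [0.4, 1.0, -0.9]
finger_gap: 0.4
finger_force: 30.0
```

Call:
drive_tool:
  plan:
    - {"dx":0.2,"dy":0.5,"dz":0,"ax":0,"ay":0,"az":0,"grip":-0.6}
    - {"dx":0.38,"dy":0.9,"dz":0,"ax":0,"ay":0,"az":0,"grip":-0.6}
    - {"dx":0.38,"dy":0.9,"dz":0,"ax":0,"ay":0,"az":0,"grip":-0.6}
    - {"dx":0.38,"dy":0.9,"dz":0,"ax":0,"ay":0,"az":0,"grip":-0.6}
    - {"dx":0.38,"dy":0.9,"dz":0,"ax":0,"ay":0,"az":0,"grip":-0.6}
    - {"dx":0.38,"dy":0.9,"dz":0,"ax":0,"ay":0,"az":0,"grip":-0.6}
    - {"dx":0.38,"dy":0.9,"dz":0,"ax":0,"ay":0,"az":0,"grip":-0.6}
    - {"dx":0.38,"dy":0.9,"dz":0,"ax":0,"ay":0,"az":0,"grip":-0.6}

```text
t: 15.52
position: [0.5492, -0.1817, 0.1324]
orientation: [[0.996, 0.094, -0.003], [0.094, -0.996, 0.002], [-0.002, -0.002, -1.0]]
force: [0.7, 0.1, -1.5]
finger_gap: 0.402
finger_force: 30.0
```

Call:
drive_tool:
  plan:
    - {"dx":0.38,"dy":0.9,"dz":0,"ax":0,"ay":0,"az":0,"grip":-0.6}
    - {"dx":0.38,"dy":0.9,"dz":0,"ax":0,"ay":0,"az":0,"grip":-0.6}
    - {"dx":0.1,"dy":0.3,"dz":0,"ax":0,"ay":0,"az":0,"grip":-0.6}
    - {"dx":0,"dy":0,"dz":0,"ax":0,"ay":0,"az":0,"grip":-0.6}
    - {"dx":0,"dy":0,"dz":0,"ax":0,"ay":0,"az":0,"grip":-0.6}
    - {"dx":0,"dy":0,"dz":0,"ax":0,"ay":0,"az":0,"grip":-0.6}

```text
t: 16.02
position: [0.5802, -0.2395, 0.1337]
orientation: [[0.995, 0.095, -0.001], [0.095, -0.995, 0.001], [-0.001, -0.001, -1.0]]
force: [0.2, 0.3, -0.4]
finger_gap: 0.398
finger_force: 30.0
```

Call:
drive_tool:
  plan:
    - {"dx":0.12,"dy":0.18,"dz":0.5,"ax":0,"ay":0,"az":0,"grip":-0.6}
    - {"dx":0,"dy":0,"dz":0.8,"ax":0,"ay":0,"az":0,"grip":-0.6}
    - {"dx":0,"dy":0,"dz":0.8,"ax":0,"ay":0,"az":0,"grip":-0.6}
    - {"dx":0,"dy":0,"dz":0.4,"ax":0,"ay":0,"az":0,"grip":-0.6}
    - {"dx":0,"dy":0,"dz":0.2,"ax":0,"ay":0,"az":0,"grip":-0.6}
    - {"dx":0,"dy":0,"dz":0,"ax":0,"ay":0,"az":0,"grip":-0.6}
    - {"dx":0,"dy":0,"dz":0,"ax":0,"ay":0,"az":0,"grip":-0.6}
    - {"dx":0,"dy":0,"dz":0,"ax":0,"ay":0,"az":0,"grip":-0.6}

```text
t: 16.68
position: [0.5855, -0.2458, 0.0548]
orientation: [[0.995, 0.095, 0.002], [0.095, -0.995, -0.001], [0.002, 0.001, -1.0]]
force: [0.1, -0.6, -0.2]
finger_gap: 0.397
finger_force: 30.0
```

Call:
drive_tool:
  plan:
    - {"dx":0,"dy":0,"dz":0.15,"ax":0,"ay":0,"az":0,"grip":-0.6}
    - {"dx":0,"dy":0,"dz":0.1,"ax":0,"ay":0,"az":0,"grip":-0.6}
    - {"dx":0,"dy":0,"dz":0,"ax":0,"ay":0,"az":0,"grip":-0.6}
    - {"dx":0,"dy":0,"dz":0,"ax":0,"ay":0,"az":0,"grip":-0.6}

```text
t: 17.02
position: [0.5849, -0.2459, 0.0459]
orientation: [[0.996, 0.094, -0.0], [0.094, -0.996, 0.0], [-0.0, -0.0, -1.0]]
force: [-0.8, -0.1, -1.8]
finger_gap: 0.398
finger_force: 30.0
```

Call:
drive_tool:
  plan:
    - {"dx":0,"dy":0,"dz":0.05,"ax":0,"ay":0,"az":0,"grip":-0.6}
    - {"dx":0,"dy":0,"dz":0,"ax":0,"ay":0,"az":0,"grip":-0.6}
    - {"dx":0,"dy":0,"dz":0,"ax":0,"ay":0,"az":0,"grip":-0.6}

```text
t: 17.27
position: [0.5851, -0.2461, 0.0455]
orientation: [[0.996, 0.094, 0.001], [0.094, -0.996, -0.001], [0.001, 0.001, -1.0]]
force: [-2.9, 1.9, 5.4]
finger_gap: 0.4
finger_force: 30.0
```

Contact (5.4 N upward). Release and retreat straight up.

Call:
drive_tool:
  plan:
    - {"dx":0,"dy":0,"dz":0,"ax":0,"ay":0,"az":0,"grip":0.3}
    - {"dx":0,"dy":0,"dz":0,"ax":0,"ay":0,"az":0,"grip":0.3}
    - {"dx":0,"dy":0,"dz":0,"ax":0,"ay":0,"az":0,"grip":0.3}
    - {"dx":0,"dy":0,"dz":0,"ax":0,"ay":0,"az":0,"grip":0.3}
    - {"dx":0,"dy":0,"dz":0,"ax":0,"ay":0,"az":0,"grip":0.3}
    - {"dx":0,"dy":0,"dz":-0.3,"ax":0,"ay":0,"az":0,"grip":0.3}
    - {"dx":0,"dy":0,"dz":-0.7,"ax":0,"ay":0,"az":0,"grip":0.3}
    - {"dx":0,"dy":0,"dz":-1,"ax":0,"ay":0,"az":0,"grip":0.3}

```text
t: 17.93
position: [0.584, -0.2453, 0.1036]
orientation: [[0.996, 0.094, -0.004], [0.094, -0.996, 0.003], [-0.004, -0.003, -1.0]]
force: [0.4, -0.0, -0.1]
finger_gap: 0.649
finger_force: 0.0
```

Call:
drive_tool:
  plan:
    - {"dx":0,"dy":0,"dz":-1,"ax":0,"ay":0,"az":0,"grip":0.3}
    - {"dx":0,"dy":0,"dz":-1,"ax":0,"ay":0,"az":0,"grip":0.3}
    - {"dx":-0.7,"dy":-1,"dz":0,"ax":0,"ay":0,"az":0,"grip":0.3}
    - {"dx":-0.7,"dy":-1,"dz":0,"ax":0,"ay":0,"az":0,"grip":0.3}
    - {"dx":-0.7,"dy":-1,"dz":0,"ax":0,"ay":0,"az":0,"grip":0.3}
    - {"dx":-0.7,"dy":-1,"dz":0,"ax":0,"ay":0,"az":0,"grip":0.3}
    - {"dx":-0.7,"dy":-1,"dz":0,"ax":0,"ay":0,"az":0,"grip":0.3}
    - {"dx":0,"dy":0,"dz":0,"ax":0,"ay":0,"az":0,"grip":0.3}

```text
t: 18.6
position: [0.4624, -0.1022, 0.1652]
orientation: [[0.995, 0.097, -0.002], [0.097, -0.995, 0.002], [-0.002, -0.002, -1.0]]
force: [1.5, -0.1, 0.7]
finger_gap: 0.646
finger_force: 0.0
```

```bash
python3 hood.py; python3 - <<'E'
from h import *
c=cap('top');d=cap('side')
for c,(x0,y0,x1,y1) in((c,(325,150,390,203)),(d,(255,240,335,325))):
    h=cv2.cvtColor(c['pixels'],cv2.COLOR_RGB2HSV);k=((h[...,1]>150)&(h[...,2]>130)).astype(np.uint8)
    q=np.zeros_like(k);q[y0:y1,x0:x1]=k[y0:y1,x0:x1];n,l,st,ce=cv2.connectedComponentsWithStats(q)
    print(st[1:],ce[1:],[proj(c,[.585,-.246,z]).round(1) for z in(.061,.082,.103)])
E
```

```text
side 2974 (0, 0, 120, 103)
top 3513 (0, 0, 96, 95)
[[351 167  17  15 196]] [[359.05612245 174.16326531]] [array([356.8, 176.1]), array([359.2, 174.8]), array([361.6, 173.4])]
[[255 240  11   9  93]
 [269 240  20   7 107]
 [290 240  20   4  45]
 [320 240   1   1   1]
 [286 262  21  31 535]] [[259.78494624 243.82795699]
 [277.57009346 242.36448598]
 [297.06666667 240.84444444]
 [320.         240.        ]
 [295.20934579 277.11775701]] [array([294. , 286.5]), array([294.8, 278.4]), array([295.7, 270. ])]
```

Call:
drive_tool:
  plan:
    - {"dx":0,"dy":0,"dz":0,"ax":0,"ay":0,"az":0,"grip":0.3}
    - {"dx":0,"dy":0,"dz":0,"ax":0,"ay":0,"az":0,"grip":0.3}
    - {"dx":0,"dy":0,"dz":0,"ax":0,"ay":0,"az":0,"grip":0.3}
    - {"dx":0,"dy":0,"dz":0,"ax":0,"ay":0,"az":0,"grip":0.3}

```text
t: 19.13
position: [0.4665, -0.1068, 0.1642]
orientation: [[0.996, 0.094, -0.0], [0.094, -0.996, 0.0], [-0.0, -0.0, -1.0]]
force: [0.3, 0.3, 0.1]
finger_gap: 0.649
finger_force: 0.0
```

```bash
python3 -c "
from plant import ticket;print(ticket.close_job())"
```

```text
the job is handed in; nothing more can be done
None
```

The latch is slid left and the hood is open; the camera check shows the cylinder upright near the pan's centre, released. I handed the job in at about 19 s, and no verdict came back.

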